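# Close the boot clamp on an ankle boot

## Robot

A 6-joint arm with a two-finger parallel gripper is mounted at the origin on the work surface. World frame = base frame: x ahead of the robot, y to its left, z up, the work surface at z = 0. Lengths are in mm, angles in rad, forces in N, time in s.
With the tool pointing down it reaches from about 375 to 975 mm from the base axis. Payload 3.8 kg.
Tool frame: the origin (TCP) lies on the front face of the gripper's body, between the roots of the fingers; the fingertips stand 73 mm ahead of it and the grasp point (between the pads) lies 54 mm ahead of it; z points along the fingers, y is the direction in which the jaws open and shut (so a half turn about z gives the same grasp; the last joint's range is limited). The gripper opens to 85 mm and grips with 20 to 120 N. Pads are 22 mm wide; open, the fingers measure 114 mm over their backs; the gripper's body (76 mm by 85 mm) begins 54 mm behind the grasp point. The pads swing forward as they close: fully open they stand 13 mm farther back than shut.
Start: joints at [1.203, 0.264, 1.604, -0, 1.274, -0.037], TCP at [219.238, 638.399, 303.88] pointing down, gripper open.
Joint ranges: [-2.63, 2.63], [-0.94, 2.18], [0.31, 2.57], [-1.31, 4.45], [0, 2.66], [-2.55, 2.55]. Speed limits (rad/s): [2.57, 2.57, 3.14, 3.14, 3.14, 3.14].

## Interface

Orientations are given as a rotation vector (axis times angle).
In Python, from workcell import r gives the robot as it stands.
- The arm moves only by the shell command python3 -m creep 'ROWS' [OPENING] [FORCE]. ROWS is JSON, a list of rows, each an object with "travel": the shift along the world's x, y, z in cm, a list of three; "angular": the turn, a rotation vector about the world's x, y, z in rad, a list of three. In form: [{"travel": [tx, ty, tz], "angular": [rx, ry, rz]}, ...]. A call has 1 to 20 rows; each row is the pose to reach, as a shift and turn from the pose commanded when the call began; what a row does not reach only later rows make up. A row lasts 1/8 s, in which the tool goes at most 62.5 mm and 10.7 degrees, less where a joint would pass 70% of its speed; a pose out of reach is approached as far as the arm can. A call with a gripper value outside its range is refused whole. OPENING is the finger opening in cm, from 0 to 8.54, set as the call begins (- or left out, the last holds). The fingers move at their own pace and stop on an object; FORCE is the grip in N (left out, the last holds). Time passes only in rows, so rows that repeat a pose let the fingers close. It gives the time, the measured TCP pose, the force and the opening at its end, in the units of the state.
- r.get_obs(): the state, without advancing time (a new reading comes with each control period).
- r.camera(name): name is "scene" or "top"; returns (picture, depth): 384x512x3 uint8, red, green, blue; 384x512 float32, mm along the optical axis (not along the pixel's ray), 0 where there is no reading.
- r.camera_model(name): a dict with "fx", "fy", "cx", "cy" (pixels), "T" (4x4, takes a point from camera to world coordinates). Camera axes: x right, y up, looking along -z (the intrinsics and any distortion apply to the point x, -y, -z); pixel columns grow to the right and rows downward; lengths in mm; the calibration is good to about 2 mm. A picture is of the moment at which its call begins. camera_model takes no time and is no camera call.
- r.job_done(): hands the job in, once; it reports no verdict.
The state is a dict: "time": time; "q": joint angles; "qvel": joint speeds; "tau": joint torques, N m; "ee_pos": TCP position; "tcp_rot": TCP orientation; "contact_force": force on the tool from outside, world axes, zero at the start; "moment": the same for the moment, N m; "opening": finger opening in mm.
Only numpy, scipy, OpenCV 4.12 (cv2) and the standard library are available. Lean on these libraries where they do the work, as an engineer would, in place of code of your own. Each camera call takes 0.05 s, during which the arm holds its last target.

## Task

Clamp the boot for repair: hold the clamp's spring-loaded release bar up, slide the carriage along so that its sprung heel pad pushes the boot against the toe stop and is partly pressed in, then let the bar go so that it drops fully into a notch. The boot must end up standing and gripped between toe stop and heel pad, with the pad clearly pressed in but not squashed to its stop; leave the things lying around where they are.

Things in the scene. Friction and masses are not known exactly. Their poses are not given: they have to be found in the camera images.
- clamp: Bench boot clamp fixed to the table: a grey bed 130 mm wide (x), 640 mm long (y), 20 mm thick. Origin at table height, right under the release bar as it stands at the start; z up; +y along the bed in the closing direction, from the release bar towards boot and toe stop. The bed runs from y = -90 to 550 mm.
- rack_start (a point): On the clamp's frame at y = 0, 40 mm above the table: top of the notched steel rack (30 mm wide) along the bed's middle under the carriage. Notches every 16 mm: the carriage latches at 0, 16, 32 .. 128 mm of travel, with 1.5 mm play either way.
- deck_mid (a point): Middle of the wooden deck's top, 40 mm above the table, y = 160 to 545 mm on the clamp. The boot stands on it between two low fences 86 mm apart, 14 mm above the deck. Beyond the boot stands the toe stop, 80 mm wide, its top 93 mm above the table; its rubber face is screwed fast somewhere between y = 420 and 465 mm on the clamp, the setting is not reported.
- carriage (a joint): Travel of the carriage along the clamp's +y (m), 0 at the start, at most 0.134. Grey plate 116 mm wide, from 60 mm behind to 100 mm ahead of the bar, top 56 mm above the table; 36 mm wide guide block round the bar's stem (top 70 mm), 80 mm wide front block (70 to 100 mm ahead of the bar, top 88 mm). About 4 N of friction; locked both ways while the bar is down in a notch.
- release_bar (a joint): How far the release bar is raised (m): 0 = fully down in a notch, 0.018 = upper stop. Above about 0.011 it is clear of the rack and the carriage is free. Weight and spring push it down with 5 to 6 N. Let go over a tooth it stays up (0.003 to 0.011) until the carriage is moved a little or the heel pad's spring pushes it back.
- bar_mid (a point): Middle of the release bar: round steel, 14 mm thick, 140 mm long along the clamp's x, level, 112 mm above the table when down. It sits like a T on an upright stem 16 mm wide (x), 8 mm thick (y); on either side of the stem the space under it is free down to the carriage plate. Pushing on the bar slides the carriage. The point moves with it, axes parallel to the clamp's.
- pad_face (a point): Middle of the heel pad's front face: a rubber-faced plate 56 mm wide, 40 mm high on a sprung plunger in the carriage, centre 68 mm above the table, 165 mm ahead of the bar when not pressed in. Axes parallel to the clamp's.
- heel_pad (a joint): How far the heel pad is pressed back into the carriage (m): 0 = free, 0.032 = squashed to its stop. It takes 5 N to start and 1.5 N more per 10 mm. The boot alone slides on the deck with less than that, so the pad only starts to give when the boot is against the toe stop.
- boot: Brown leather ankle boot with dark sole, 200 mm long, 74 mm wide, 118 mm high, about 0.35 kg, standing loose on the deck ahead of the heel pad, toe towards the toe stop. Origin under its middle on the sole's underside, z up, its y axis points to the toe (toe at 100 mm, heel at -100 mm).
- hammer: A hammer lying loose on the table on the clamp's +x side; leave it alone.
- tack_cup: A small open steel cup, 72 mm wide, 60 mm high, standing on the table on the clamp's +x side; leave it alone.
- glue_tin: A glue tin, 84 mm wide, 85 mm high, standing on the table on the clamp's +x side; leave it alone.
- brush: A brush lying loose on the table on the clamp's +x side; leave it alone.
Things that resemble listed ones, but are neither listed nor needed, are in the scene too. What is meant by the boot is not purple, and is the smaller of those in its own colour.

How it is judged:
By the outcome, as a careful person would: the job done as asked, in the order asked, and still so for the second after the job is handed in, with the robot touching nothing.
It also fails if it takes over 45 s, if anything falls off the work surface, if the arm or the gripper's body presses on something with over 40 N, if the wrist force passes 120 N, or if a joint passes its speed limit or range.

## Working session

There is one attempt and no reset: what is moved stays moved. The work goes in short steps, Python scripts to look and compute and a shell command to move; the robot and the scene stay as the last step left them, time stands still between calls to the robot, and variables do not carry over. Pictures are saved under pics/ and viewed, and the job is handed in when it is done.

```bash
mkdir -p pics; ls; cat > h.py <<'E'
from workcell import r
import numpy as np, cv2
def snap(n,tag):
    p,d=r.camera(n); cv2.imwrite(f'pics/{tag}.png',cv2.cvtColor(p,cv2.COLOR_RGB2BGR)); np.save(f'pics/{tag}.npy',d); return p,d
def world(n,d):
    m=r.camera_model(n); T=np.array(m['T']); v,u=np.mgrid[0:d.shape[0],0:d.shape[1]]
    # 
    X=(u-m['cx'])/m['fx']*d; Y=(v-m['cy'])/m['fy']*d
    P=np.stack([X,-Y,-d,np.ones_like(d)],-1)
    return (P@T.T)[...,:3]
E
python3 - <<'E'
from h import *
for n in('scene','top'):
    snap(n,n+'0'); m=r.camera_model(n); print({k:(v if k!='T' else np.round(v,3).tolist()) for k,v in m.items()})
o=r.get_obs(); print(o)
E
```

```text
pics
{'fx': 391.5168769247191, 'fy': 391.5168769247191, 'cx': 249.8329912562338, 'cy': 196.88245199712466, 'T': [[0.826, -0.465, 0.318, 903.259], [0.563, 0.672, -0.481, -406.812], [0.01, 0.577, 0.817, 1027.413], [0.0, 0.0, 0.0, 1.0]]}
{'fx': 424.62521809816474, 'fy': 424.62521809816474, 'cx': 259.35700361283483, 'cy': 184.06055492796582, 'T': [[0.016, 0.987, -0.16, 325.65], [-1.0, 0.015, -0.009, 141.961], [-0.006, 0.16, 0.987, 1210.677], [0.0, 0.0, 0.0, 1.0]]}
{'time': 0.1, 'q': array([ 1.20311878e+00,  2.64663538e-01,  1.60525744e+00,  6.74080426e-05,
        1.27368034e+00, -3.69237505e-02]), 'qvel': array([ 0.0002728 , -0.00066771, -0.00429697, -0.00046549,  0.00038535,
        0.00027335]), 'tau': array([ 6.95734252e-04, -5.16703928e+01, -3.68594456e+01, -2.45939606e-05,
        6.20408086e-03, -8.60298627e-06]), 'ee_pos': array([219.02499267, 637.93196758, 302.68518502]), 'tcp_rot': array([-5.17135447e-01, -3.09826302e+00,  3.07005950e-03]), 'contact_force': array([-0.38151974,  0.5013405 ,  0.80685535]), 'moment': array([ 0.02278425, -0.0246312 , -0.02951709]), 'opening': 85.35758944761987}
```

View pics/scene0.png

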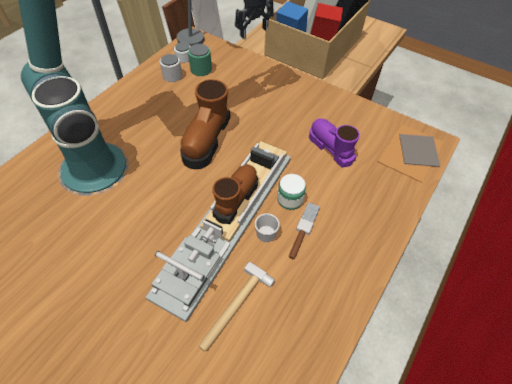

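View pics/top0.png

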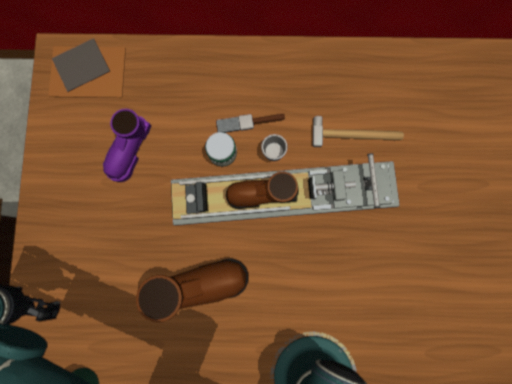

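```bash
python3 - <<'E'
from h import *
im=cv2.imread('pics/top0.png'); c=im[145:235,160:410]; cv2.imwrite('pics/c1.png',cv2.resize(c,None,fx=3.2,fy=3.2,interpolation=cv2.INTER_CUBIC))
im=cv2.imread('pics/scene0.png'); c=im[135:325,140:300]; cv2.imwrite('pics/c2.png',cv2.resize(c,None,fx=3.1,fy=3.1,interpolation=cv2.INTER_CUBIC))
for n in('top','scene'):
    d=np.load(f'pics/{n}0.npy'); W=world(n,d)
    if n=='top': 
        pts=[(450,300),(185,195),(195,190),(283,187),(240,195),(372,165),(373,185),(220,145),(273,140),(390,195),(360,172)]
    else: pts=[(180,265),(110,300),(265,155),(228,187),(207,230),(165,296)]
    for u,v in pts: print(n,u,v,np.round(W[v,u],1))
E
```

```text
top 450 300 [ 205.8 -379.5   -1.9]
top 185 195 [481.3 358.5  40.9]
top 195 190 [494.  329.3  52.8]
top 283 187 [489.7  91.7 158.1]
top 240 195 [473.  201.2 119.8]
top 372 165 [ 558.  -143.1  117.6]
top 373 185 [ 505.2 -144.9  115.5]
top 220 145 [615.1 261.1  82.4]
top 273 140 [645.8 115.2  28.9]
top 390 195 [ 488.3 -206.9   53.5]
top 360 172 [ 551.4 -126.3   52.9]
scene 180 265 [ 522.5 -145.5  117.1]
scene 110 300 [ 384.5 -297.8   -0.7]
scene 265 155 [485.9 308.2  88.3]
scene 228 187 [ 903.3 -406.8 1027.4]
scene 207 230 [498.4  -8.8  76.1]
scene 165 296 [ 506.5 -209.1   17.9]
```

View pics/c1.png

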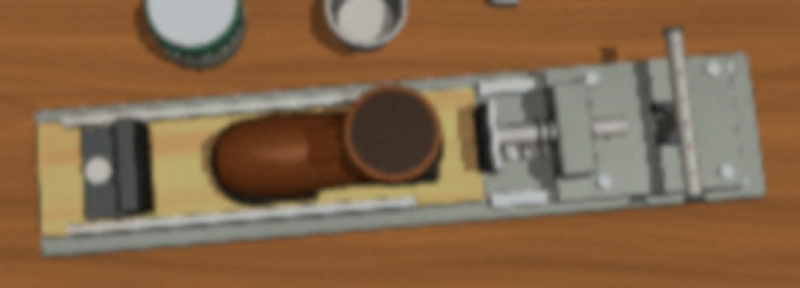

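View pics/c2.png

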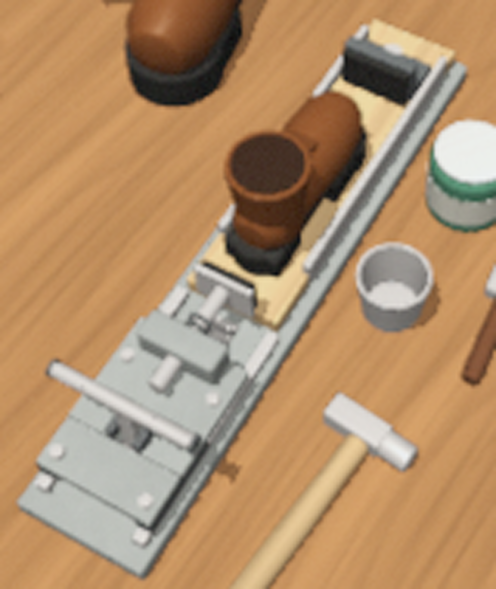

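```bash
cat > fit.py <<'E'
from h import *
import sys
def ana(tag):
  for n in('top','scene'):
    d=np.load(f'pics/{n}{tag}.npy'); W=world(n,d); ok=d>0
    bx=(W[...,0]>380)&(W[...,0]<630)&(W[...,1]>-300)&(W[...,1]<430)&ok
    b=bx&(W[...,2]>103)&(W[...,2]<135)&(W[...,1]<-60+0)
    P=W[b]; 
    if len(P)>10:
        c=np.median(P,0); k=np.polyfit(P[:,0],P[:,1],1); print(n,'bar n',len(P),'x',np.percentile(P[:,0],[0,1,99,100]).round(1),'ymed',c[1].round(1),'ztop',np.percentile(P[:,2],[5,50,95]).round(1),'slope',k[0].round(4),'y@505',np.polyval(k,505).round(1), 'mean',P.mean(0).round(1))
    b=bx&(W[...,2]>10)&(W[...,2]<100)
    m=b.astype(np.uint8); 
    q=bx&(W[...,2]>10)&(W[...,2]<30); P=W[q]
    # bed: connected component
    nl,L=cv2.connectedComponents(m); 
    l=np.bincount(L[m>0]).argmax(); P=W[(L==l)&q]; r_=cv2.minAreaRect(P[:,:2].astype(np.float32)); print(n,'bed rect',r_,P[:,2].mean().round(1))
    print(cv2.boxPoints(r_).round(1).tolist())
if __name__=='__main__': ana(sys.argv[1])
E
python3 fit.py 0
```

```text
top bar n 298 x [445.4 447.4 587.2 587.7] ymed -145.7 ztop [111.3 117.2 121.2] slope 0.0969 y@505 -146.7 mean [ 516.9 -145.5  116.8]
top bed rect ((490.80499267578125, 118.55842590332031), (131.0396728515625, 566.501953125), 5.583379745483398) 19.6
[[398.0, 394.1000061035156], [453.20001220703125, -169.6999969482422], [583.5999755859375, -157.0], [528.5, 406.79998779296875]]
scene bar n 312 x [445.4 448.1 589.4 590.6] ymed -146.9 ztop [112.7 117.7 121.4] slope 0.1007 y@505 -148.6 mean [ 521.2 -147.   117.3]
scene bed rect ((495.30206298828125, 81.44232177734375), (132.04966735839844, 638.1824951171875), 5.634519100189209) 20.3
[[398.29998779296875, 392.5], [460.8999938964844, -242.60000610351562], [592.2999877929688, -229.60000610351562], [529.7000122070312, 405.5]]
```

```bash
cat >> h.py <<'E'
O=np.array([517.7,-147.3]); TH=0.098
ex=np.array([np.cos(TH),np.sin(TH)]); ey=np.array([-np.sin(TH),np.cos(TH)])
def clamp(W):
    D=W[...,:2]-O; return np.stack([D@ex,D@ey,W[...,2]],-1)
E
python3 - <<'E'
from h import *
from scipy.spatial.transform import Rotation as R
for n in('top','scene'):
    d=np.load(f'pics/{n}0.npy'); W=world(n,d); C=clamp(W); C[d<=0]=1e4
    s=(abs(C[...,0])<36)&(C[...,1]>395)&(C[...,1]<500)&(C[...,2]>48)&(C[...,2]<110)
    P=C[s]; print(n,len(P),'stop y pct',np.percentile(P[:,1],[0,5,25,50,75,95,100]).round(1),'z',np.percentile(P[:,2],[5,50,95]).round(1))
    f=P[P[:,2]<80] ; print('  face z<80 y',np.percentile(f[:,1],[0,10,25,50,75,90]).round(1) if len(f) else None)
    s=(abs(C[...,0])<40)&(C[...,1]>185)&(C[...,1]<415)&(C[...,2]>60); P=C[s]
    print('  boot y',np.percentile(P[:,1],[0,1,50,99,100]).round(1),'x',np.percentile(P[:,0],[0,1,99,100]).round(1),'z',P[:,2].max())
    s=(abs(C[...,0])<28)&(C[...,1]>140)&(C[...,1]<180)&(C[...,2]>50)&(C[...,2]<95);P=C[s];print('  pad y',np.percentile(P[:,1],[0,5,50,95,100]).round(1))
d=np.load('pics/top0.npy');W=world('top',d);s=W[230:330,125:260];print('bigboot',s[...,2].max(),s[s[...,2]>30].min(0),s[s[...,2]>30].max(0))
o=r.get_obs();M=R.from_rotvec(o['tcp_rot']).as_matrix();print(M.round(3))
# target: z down, y along +-ey
for sg in(1,-1):
    y=np.array([*(sg*ey),0]);z=np.array([0,0,-1.]);x=np.cross(y,z);T=np.stack([x,y,z],1);print(sg,R.from_matrix(T@M.T).as_rotvec().round(4))
E
```

```text
top 527 stop y pct [444.5 445.  453.1 465.9 485.3 496.3 499.8] z [49.8 71.1 94. ]
  face z<80 y [444.6 445.2 478.4 484.9 492.5 496.2]
  boot y [194.5 203.1 290.3 386.1 391.9] x [-39.9 -38.4  31.2  35.1] z 164.41940000285854
  pad y [141.1 144.3 158.8 165.5 165.9]
scene 332 stop y pct [441.8 444.2 446.1 448.4 457.6 491.1 499.5] z [52.1 82.6 95. ]
  face z<80 y [442.4 444.6 445.6 446.7 448.5 491.3]
  boot y [194.7 197.6 250.1 376.5 382.6] x [-39.2 -35.   34.3  36.7] z 164.40335137934244
  pad y [140.6 146.5 152.4 164.8 166.6]
bigboot 1210.6767650218749 [159.54425131 141.96070354  30.70298079] [ 325.65024088  442.07506094 1210.67676502]
[[-0.946  0.325 -0.001]
 [ 0.325  0.946 -0.002]
 [ 0.    -0.002 -1.   ]]
1 [ 2.000e-03 -4.000e-04  4.288e-01]
-1 [-5.0000e-04 -2.7000e-03 -2.7128e+00]
```

```bash
python3 -m creep '[{"travel":[0,0,4],"angular":[0,0,-0.1]},{"travel":[1.5,-4,8],"angular":[0,0,-0.27]},{"travel":[3.4,-9,8],"angular":[0,0,-0.44]},{"travel":[5.4,-14,8],"angular":[0,0,-0.61]},{"travel":[7.3,-19,8],"angular":[0,0,-0.78]},{"travel":[9.2,-24,8],"angular":[0,0,-0.95]},{"travel":[11.2,-29,8],"angular":[0,0,-1.12]},{"travel":[13.1,-34,8],"angular":[0,0,-1.29]},{"travel":[15,-39,8],"angular":[0,0,-1.46]},{"travel":[17,-44,8],"angular":[0,0,-1.63]},{"travel":[19,-49,8],"angular":[0,0,-1.8]},{"travel":[20.9,-54,8],"angular":[0,0,-1.97]},{"travel":[22.8,-59,8],"angular":[0,0,-2.14]},{"travel":[24.7,-64,8],"angular":[0,0,-2.31]},{"travel":[26.6,-69,8],"angular":[0,0,-2.48]},{"travel":[28.2,-74,5],"angular":[0,0,-2.62]},{"travel":[29.85,-78.6,0],"angular":[0,0,-2.713]},{"travel":[29.85,-78.6,-4],"angular":[0,0,-2.713]},{"travel":[29.85,-78.6,-4],"angular":[0,0,-2.713]},{"travel":[29.85,-78.6,-4],"angular":[0,0,-2.713]}]' 8.5 60
python3 - <<'E'
from h import *
from scipy.spatial.transform import Rotation as R
o=r.get_obs();M=R.from_rotvec(o['tcp_rot']).as_matrix();print(o['time'],o['ee_pos'].round(1),o['q'].round(3),M.round(3).tolist(),clamp(o['ee_pos'][None]).round(1),o['contact_force'].round(2))
snap('scene','scene1');snap('top','top1')
E
```

```text
time: 2.6
ee_pos: [518.2, -147.4, 265.1]
tcp_rot: [3.138, 0.154, 0.002]
contact_force: [0.4, 0.5, -0.1]
opening: 85.1
2.6 [ 518.2 -147.4  265.1] [-0.323  0.034  1.939  0.     1.167  1.149] [[0.995, 0.098, 0.001], [0.098, -0.995, -0.0], [0.001, 0.0, -1.0]] [[ 5.000e-01 -1.000e-01  2.651e+02]] [ 0.44  0.55 -0.12]
```

View pics/scene1.png

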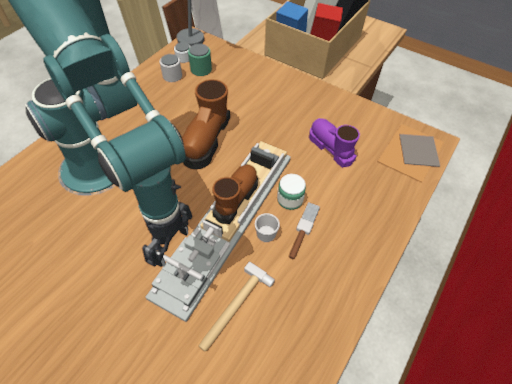

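The picture shows the jaws, opening along the bed, right above the release bar (about pixel 178,265), with nothing in the way. I'll descend and grip.

```bash
python3 -m creep '[{"travel":[0,0,-2.5],"angular":[0,0,0]},{"travel":[0,0,-5],"angular":[0,0,0]},{"travel":[0,0,-7.5],"angular":[0,0,0]},{"travel":[0,0,-9],"angular":[0,0,0]},{"travel":[0,0,-9.9],"angular":[0,0,0]},{"travel":[0,0,-9.9],"angular":[0,0,0]}]' 8.5 60
python3 -m creep '[{"travel":[0,0,0],"angular":[0,0,0]},{"travel":[0,0,0],"angular":[0,0,0]},{"travel":[0,0,0],"angular":[0,0,0]},{"travel":[0,0,0],"angular":[0,0,0]},{"travel":[0,0,0],"angular":[0,0,0]},{"travel":[0,0,0],"angular":[0,0,0]},{"travel":[0,0,0],"angular":[0,0,0]},{"travel":[0,0,0],"angular":[0,0,0]}]' 0.6 60
```

```text
time: 3.45
ee_pos: [517.9, -147.5, 165.1]
tcp_rot: [3.138, 0.154, 0.0]
contact_force: [-0.8, 0.2, 0.9]
opening: 85.1
time: 4.45
ee_pos: [517.8, -146.4, 165.3]
tcp_rot: [-3.136, -0.153, 0.0]
contact_force: [-1.0, 5.4, 4.2]
opening: 12.0
```

```bash
python3 -m creep '[{"travel":[0,0.08,0.4],"angular":[0,0,0]},{"travel":[0,0.08,0.8],"angular":[0,0,0]},{"travel":[0,0.08,1.2],"angular":[0,0,0]},{"travel":[0,0.08,1.5],"angular":[0,0,0]},{"travel":[0,0.08,1.5],"angular":[0,0,0]},{"travel":[0,0.08,1.5],"angular":[0,0,0]}]' - 60
python3 - <<'E'
from h import *
snap('scene','scene2');snap('top','top2')
im=cv2.imread('pics/scene2.png'); c=im[190:320,130:300]; cv2.imwrite('pics/c3.png',cv2.resize(c,None,fx=4,fy=4,interpolation=cv2.INTER_CUBIC))
for n in ('scene','top'):
    d=np.load(f'pics/{n}2.npy'); C=clamp(world(n,d)); C[d<=0]=1e4
    for lo,hi in((-70,-40),(45,70)):
        s=(C[...,0]>lo)&(C[...,0]<hi)&(abs(C[...,1])<12)&(C[...,2]>85)&(C[...,2]<145);P=C[s];print(n,lo,len(P),np.median(P,0).round(1) if len(P) else '',P[:,2].max().round(1) if len(P) else '')
E
```

```text
time: 5.2
ee_pos: [517.7, -146.4, 179.7]
tcp_rot: [-3.137, -0.153, 0.0]
contact_force: [3.5, 3.9, -4.2]
opening: 12.0
scene -70 19 [-65.4  -3.1 131.7] 136.6
scene 45 56 [ 57.5  -0.4 132.3] 137.2
top -70 59 [-54.3   2.8 131.2] 136.8
top 45 53 [ 58.5   2.1 130.8] 134.2
```

View pics/c3.png

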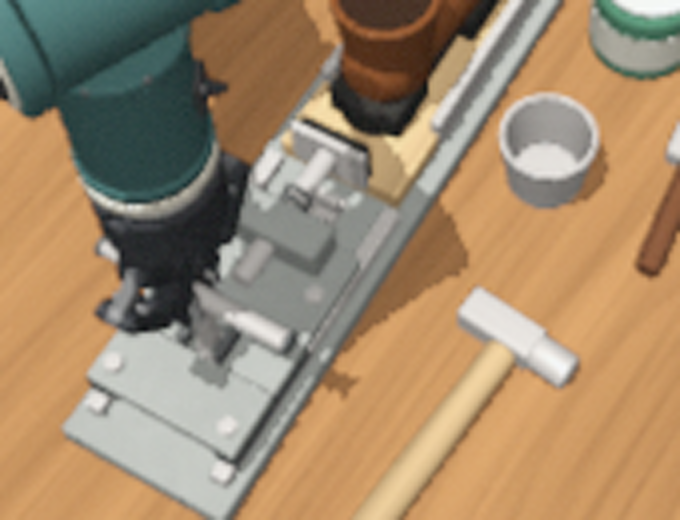

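```bash
python3 -m creep '[{"travel":[-0.05,0.5,0],"angular":[0,0,0]},{"travel":[-0.1,1,0],"angular":[0,0,0]},{"travel":[-0.15,1.5,0],"angular":[0,0,0]},{"travel":[-0.2,2,0],"angular":[0,0,0]},{"travel":[-0.25,2.5,0],"angular":[0,0,0]},{"travel":[-0.29,3,0],"angular":[0,0,0]},{"travel":[-0.34,3.5,0],"angular":[0,0,0]},{"travel":[-0.39,4,0],"angular":[0,0,0]},{"travel":[-0.44,4.5,0],"angular":[0,0,0]},{"travel":[-0.49,5,0],"angular":[0,0,0]},{"travel":[-0.54,5.5,0],"angular":[0,0,0]},{"travel":[-0.59,6,0],"angular":[0,0,0]},{"travel":[-0.64,6.5,0],"angular":[0,0,0]},{"travel":[-0.69,7,0],"angular":[0,0,0]},{"travel":[-0.72,7.3,0],"angular":[0,0,0]},{"travel":[-0.74,7.5,0],"angular":[0,0,0]},{"travel":[-0.74,7.5,0],"angular":[0,0,0]}]' - 60
python3 - <<'E'
from h import *
snap('scene','scene3');snap('top','top3')
im=cv2.imread('pics/scene3.png'); c=im[130:320,130:310]; cv2.imwrite('pics/c4.png',cv2.resize(c,None,fx=3.1,fy=3.1,interpolation=cv2.INTER_CUBIC))
print(clamp(r.get_obs()['ee_pos'][None]))
E
```

```text
time: 7.42
ee_pos: [510.4, -73.4, 180.1]
tcp_rot: [3.134, 0.154, 0.001]
contact_force: [1.8, -4.2, -5.2]
opening: 12.4
[[4.62062735e-02 7.43113722e+01 1.80153003e+02]]
```

View pics/c4.png

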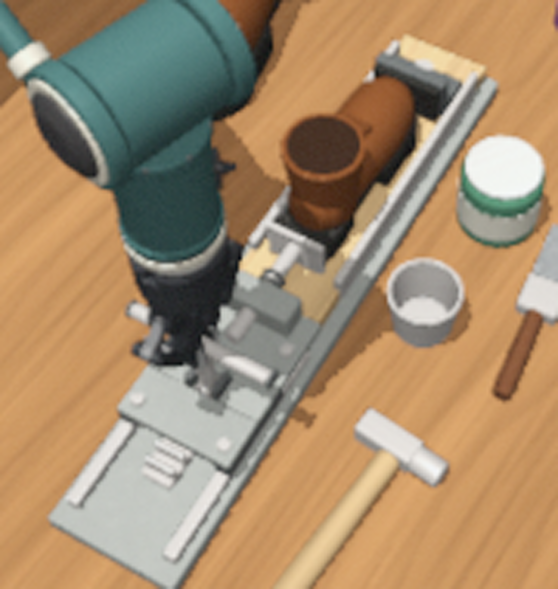

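The carriage follows the bar, and the boot is being pushed with its toe nearly at the stop. I'll creep on and watch for contact in the force reading.

```bash
for i in 1 2 3; do python3 -m creep '[{"travel":[-0.02,0.2,0],"angular":[0,0,0]},{"travel":[-0.04,0.4,0],"angular":[0,0,0]}]' - 60 | egrep 'ee_pos|contact'; done
```

```text
ee_pos: [510.1, -69.7, 180.1]
contact_force: [2.0, -5.8, -4.4]
ee_pos: [509.7, -66.0, 180.2]
contact_force: [1.9, -9.3, -5.8]
ee_pos: [509.4, -62.5, 180.2]
contact_force: [1.3, -9.4, -7.2]
```

Contact came at about 79 mm of travel, as predicted (80.5). So the notch at 96 mm should give about 15 mm of press. On to 96 to 97 mm.

```bash
python3 -m creep '[{"travel":[-0.03,0.3,0],"angular":[0,0,0]},{"travel":[-0.06,0.6,0],"angular":[0,0,0]},{"travel":[-0.09,0.9,0],"angular":[0,0,0]},{"travel":[-0.12,1.2,0],"angular":[0,0,0]},{"travel":[-0.13,1.3,0],"angular":[0,0,0]},{"travel":[-0.13,1.3,0],"angular":[0,0,0]}]' - 60
python3 - <<'E'
from h import *
snap('scene','scene4');snap('top','top4')
im=cv2.imread('pics/scene4.png'); c=im[130:320,130:310]; cv2.imwrite('pics/c5.png',cv2.resize(c,None,fx=3.1,fy=3.1,interpolation=cv2.INTER_CUBIC))
print(clamp(r.get_obs()['ee_pos'][None]))
for n in ('scene','top'):
    d=np.load(f'pics/{n}4.npy'); C=clamp(world(n,d)); C[d<=0]=1e4
    s=(C[...,0]>45)&(C[...,0]<68)&(C[...,1]>70)&(C[...,1]<120)&(C[...,2]>100)&(C[...,2]<145);P=C[s];print(n,len(P),P.mean(0).round(1),P[:,2].max().round(1))
    s=(abs(C[...,0])<36)&(C[...,1]>150)&(C[...,1]<210)&(C[...,2]>80)&(C[...,2]<92);P=C[s]; print('front block top y',np.percentile(P[:,1],[0,2,50,98,100]).round(1) if len(P) else '')
    s=(abs(C[...,0])<28)&(C[...,1]>205)&(C[...,1]<260)&(C[...,2]>60)&(C[...,2]<92);P=C[s]; print('pad y',np.percentile(P[:,1],[0,2,50,98,100]).round(1) if len(P) else '')
E
```

```text
time: 9.02
ee_pos: [508.1, -49.8, 180.3]
tcp_rot: [3.131, 0.155, 0.001]
contact_force: [2.5, -10.7, -5.5]
opening: 11.7
[[2.12253246e-03 9.79379414e+01 1.80259754e+02]]
scene 45 [ 56.7  95.4 132.2] 136.5
front block top y [150.1 155.7 180.3 202.3 207.9]
pad y [206.5 208.8 233.2 259.3 260. ]<stdin>:7: RuntimeWarning: Mean of empty slice.
  ret = um.true_divide(
Traceback (most recent call last):
ValueError: zero-size array to reduction operation maximum which has no identity
```

View pics/c5.png

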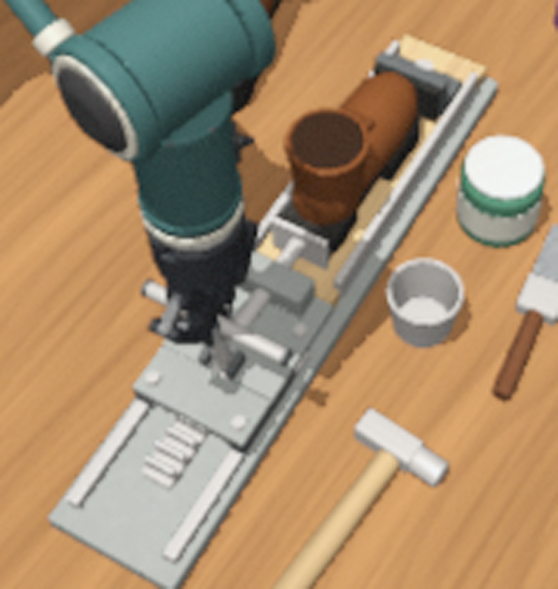

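```bash
python3 -m creep '[{"travel":[0,0,-0.3],"angular":[0,0,0]},{"travel":[0,0,-0.5],"angular":[0,0,0]},{"travel":[0,0,-0.5],"angular":[0,0,0]}]' - 60
python3 -m creep '[{"travel":[0,0,-0.3],"angular":[0,0,0]},{"travel":[0,0,-0.6],"angular":[0,0,0]},{"travel":[0,0,-0.6],"angular":[0,0,0]}]' - 60
```

```text
time: 9.5
ee_pos: [508.1, -49.8, 175.2]
tcp_rot: [3.131, 0.155, 0.001]
contact_force: [1.2, -10.4, -4.9]
opening: 11.9
time: 9.88
ee_pos: [508.1, -49.9, 169.2]
tcp_rot: [3.132, 0.155, 0.001]
contact_force: [1.6, -10.6, -4.2]
opening: 12.2
```

```bash
python3 -m creep '[{"travel":[0,0,-0.2],"angular":[0,0,0]},{"travel":[0,0,-0.3],"angular":[0,0,0]},{"travel":[0,0,-0.3],"angular":[0,0,0]}]' - 60
python3 -m creep '[{"travel":[0,0,0],"angular":[0,0,0]},{"travel":[0,0,0],"angular":[0,0,0]},{"travel":[0,0,0],"angular":[0,0,0]},{"travel":[0,0,0],"angular":[0,0,0]},{"travel":[0,0,0],"angular":[0,0,0]},{"travel":[0,0,0],"angular":[0,0,0]}]' 8.5 60
```

```text
time: 10.25
ee_pos: [508.1, -49.8, 166.3]
tcp_rot: [3.132, 0.155, 0.001]
contact_force: [2.8, -10.3, -4.5]
opening: 12.0
time: 11.0
ee_pos: [507.8, -46.7, 165.9]
tcp_rot: [-3.138, -0.154, 0.0]
contact_force: [-0.1, -0.4, 0.0]
opening: 84.8
```

```bash
python3 -m creep '[{"travel":[0,-0.3,1.5],"angular":[0,0,0]},{"travel":[0,-0.3,4],"angular":[0,0,0]},{"travel":[0,-0.3,8],"angular":[0,0,0]},{"travel":[0,-0.3,13],"angular":[0,0,0]},{"travel":[-2,-4,17],"angular":[0,0,0]},{"travel":[-4,-9,20],"angular":[0,0,0]},{"travel":[-6,-14,22],"angular":[0,0,0]},{"travel":[-7,-19,22],"angular":[0,0,0]},{"travel":[-8,-24,22],"angular":[0,0,0]},{"travel":[-8,-28,22],"angular":[0,0,0]},{"travel":[-8,-28,22],"angular":[0,0,0]}]' 8.5 60
cat > chk.py <<'E'
from h import *
import sys
t=sys.argv[1]
snap('scene','scene'+t);snap('top','top'+t)
im=cv2.imread(f'pics/scene{t}.png'); a=cv2.resize(im[130:320,130:310],(540,570),interpolation=cv2.INTER_CUBIC); cv2.imwrite(f'pics/cs{t}.png',a)
im=cv2.imread(f'pics/top{t}.png'); cv2.imwrite(f'pics/ct{t}.png',cv2.resize(im[145:235,160:410],None,fx=3.2,fy=3.2,interpolation=cv2.INTER_CUBIC))
def pc(a): return np.percentile(a,[1,5,50,95,99]).round(1) if len(a) else None
for n in ('scene','top'):
    for tag,y0 in (('0',0),(t,96)):
        d=np.load(f'pics/{n}{tag}.npy'); C=clamp(world(n,d)); C[d<=0]=1e4
        s=(C[...,0]>40)&(C[...,0]<68)&(abs(C[...,1]-y0)<14)&(C[...,2]>95)&(C[...,2]<145);P=C[s];print(n,tag,'bar',len(P),P.mean(0).round(1) if len(P) else '',pc(P[:,2]))
        s=(abs(C[...,0])<36)&(abs(C[...,1]-y0-85)<25)&(C[...,2]>83)&(C[...,2]<93);print('  frontblock y',pc(C[s][:,1]))
        for lo,hi in ((-27,-12),(12,27)):
            s=(C[...,0]>lo)&(C[...,0]<hi)&(abs(C[...,1]-y0-145)<28)&(C[...,2]>64)&(C[...,2]<91);print('  pad y',pc(C[s][:,1]))
        s=(abs(C[...,0])<50)&(C[...,1]>180)&(C[...,1]<470)&(C[...,2]>150);P=C[s];print('  boot shaft top',P.mean(0).round(1) if len(P) else '')
E
python3 chk.py 5
```

```text
time: 12.38
ee_pos: [427.2, -329.3, 386.7]
tcp_rot: [3.137, 0.148, 0.001]
contact_force: [-0.4, 0.7, 1.7]
opening: 85.0
scene 0 bar 59 [ 53.5   0.2 117.7] [113.1 114.  117.8 121.4 122.7]
  frontblock y [ 70.8  71.7  85.1  99.8 105.6]
  pad y [150.8 150.8 152.6 163.7 164.2]
  pad y [150.4 151.  153.2 165.2 166.5]
  boot shaft top [ -0.6 239.8 158.3]
scene 5 bar 53 [ 54.1  93.2 117.7] [109.  110.3 118.4 121.9 122.8]
  frontblock y [164.5 166.4 178.  192.2 194.5]
  pad y [229.8 230.  236.1 262.2 264.8]
  pad y [229.7 230.4 243.7 267.3 268.3]
  boot shaft top [ -0.6 290.8 158.6]
top 0 bar 56 [ 54.    1.9 116.7] [110.5 111.9 117.3 121.  122.1]
  frontblock y [ 71.1  72.6  86.3  99.6 105. ]
  pad y [150.3 150.8 160.3 165.6 165.8]
  pad y [151.1 151.2 159.  165.3 165.6]
  boot shaft top [ -3.1 242.3 157.7]
top 5 bar 56 [ 53.5  95.6 117.2] [112.2 113.9 117.  120.1 123.8]
  frontblock y [165.4 166.9 180.1 193.1 194.4]
  pad y [230.3 230.8 242.5 258.6 261.3]
  pad y [230.7 231.8 238.1 245.1 245.2]
  boot shaft top [ -3.3 293.1 157.7]
```

```bash
ls pics | tail -3
```

```text
top4.png
top5.npy
top5.png
```

View pics/cs5.png

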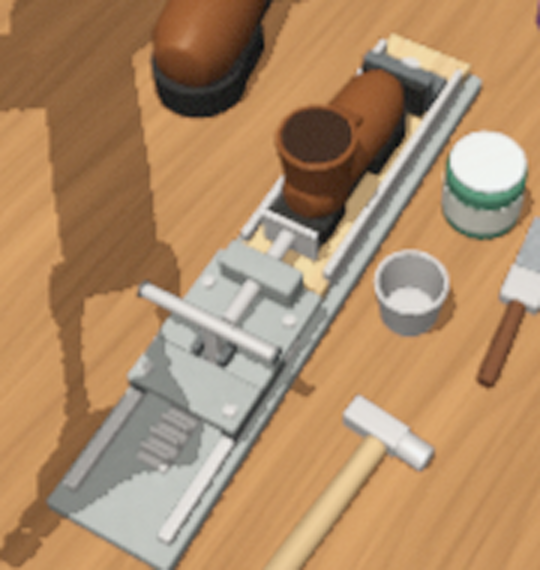

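View pics/ct5.png

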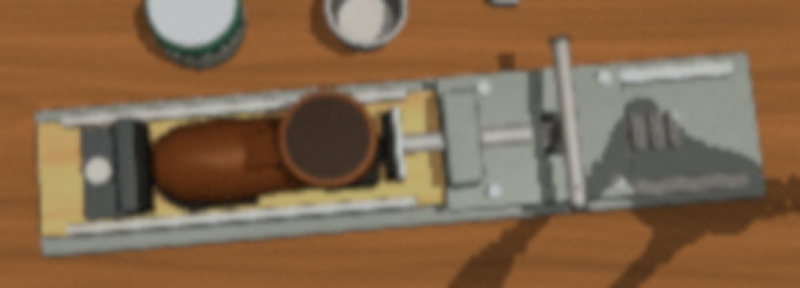

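View pics/scene5.png

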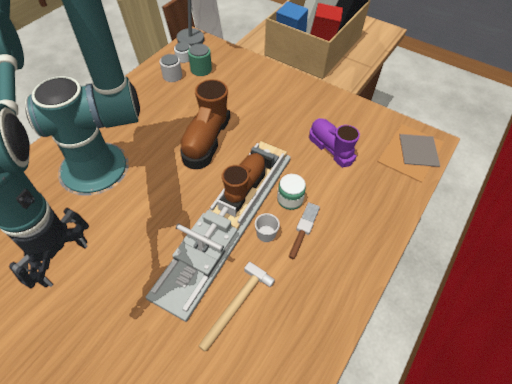

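The pictures show the bar down (scene pixel ~200,240), the boot upright with its toe at the stop and its heel on the pad, and the other things where they were. The arm is well clear, so I'm handing in.

```bash
python3 -c "
from workcell import r
print(r.job_done())"
```

```text
the job is handed in; nothing more can be done
None
```

The boot is clamped and the job is handed in, at about 12.5 s on the robot's clock. I gripped the release bar, raised it about 14 mm and slid the carriage to the 96 mm notch. I then lowered the bar most of the way into the notch and let go.

**Checks after backing the arm off:**
- **Bar:** its top is at the same height as at the start (117.7 mm then and now in the scene camera), so it is fully down.
- **Carriage:** it moved 93 to 95 mm. That fits the 96 mm notch with the pad's spring taking up the 1.5 mm play, but the lowest readings (scene 93.0 mm, top 93.7 mm) fall up to 1.5 mm short of that, within the cameras' roughly 2 mm accuracy.
- **Heel pad:** it is pressed in about 14 to 15 mm of its 32 mm. The force rise when the boot met the toe stop (about 79 mm of travel) agreed with the toe stop's measured position.
- **Boot:** it stands upright between toe stop and pad, with its height unchanged.
- **Loose things:** the hammer, cup, tin and brush look unmoved in the pictures; I did not measure them.

One reading disagreed: the gripper showed 12 mm on the 14 mm bar, but the bar lifted and held without trouble.

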